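Turn the charm to the testing stop and hold the tester pen on its stone

ROBOT

A 6-joint arm with a two-finger parallel gripper is mounted at the origin on the work surface. World frame = base frame: x ahead of the robot, y to its left, z up, the work surface at z = 0. Lengths are in m, angles in degrees, forces in N, time in s.
With the tool pointing down it reaches from about 0.4 to 0.825 m from the base axis. Payload 7 kg.
Tool frame: the origin (TCP) lies between the finger pads; the fingertips stand 8 mm ahead of it and the grasp point (between the pads) lies 11 mm behind it; z points along the fingers, y is the line along which they close (so a half turn about z gives the same grasp; the last joint's range is limited). The gripper opens to 88 mm and grips with 3 to 60 N. Pads are 19 mm wide; open, the fingers measure 130 mm over their backs; the gripper's body (78 mm by 193 mm) begins 47 mm behind the grasp point.
Start: joints at [-54.884, 20.546, 0.682, 0, -70.136, -16.507], TCP at [0.215, -0.64, 0.235] pointing down, gripper open.
Joint ranges: [-176.03, 176.03], [-82.01, 121.73], [-58.28, 71.71], [-173.87, 95.51], [-174.79, -0.11], [-173.66, 173.66]. Speed limits (degrees/s): [136.94, 136.94, 172.46, 180, 180, 180].

INTERFACE

Orientations are given as a 3x3 rotation matrix whose columns are the frame's x, y, z axes.
In Python, from rig import robot, eyes, job_done gives the robot as it stands (robot), with the cameras (eyes) and the job as plain functions. Calls block until the motion is done:
- robot.goto(position, orientation): joint-space move of the TCP to a pose.
- robot.servo_line(position, ori=None, speed=0.15): straight line of the TCP; ori=None keeps the orientation; speed is the mean speed in m/s.
- robot.movej(angles): joint-space move.
- robot.move_gripper(opening): opening from 0.0 (shut) to 1.0 (fully open); the grip force is fixed at half the most; returns when the fingers have stopped.
- robot.dwell(seconds).
- robot.ik(position, orientation): joint angles nearest the present ones, or None.
- robot.get_state(): the state.
- eyes.grab_frame(name): name is "scene" or "top"; returns the picture (400x640x3 uint8, red, green, blue); there is no depth.
- eyes.camera_info(name): a dict with "vfov" (degrees; the focal length in pixels is half the picture's height over the tangent of half this angle, whatever the lens; pixels are square), "cx", "cy" (the principal point, pixels), "view" (4x4, takes a point from world to camera coordinates). Camera axes: x right, y down, z forward; pixel columns grow to the right and rows downward; lengths in m; the calibration is good to about 2 mm. A picture is of the moment at which its call begins. camera_info takes no time and is no camera call.
A pose or a line that the arm cannot do raises robot.Unreachable and nothing moves.
- job_done(): hands the job in; it is judged then, once.
The state is a dict: "t": time; "qpos": joint angles; "qvel": joint speeds; "effort": joint torques, N m; "position": TCP position; "tcp_rot": TCP orientation; "force": force on the tool from outside, world axes, zero at the start; "ft_torque": the same for the moment, N m; "grip_width": opening from 0.0 (shut) to 1.0 (fully open); "finger_force": force on a finger pad.
Only numpy, scipy, OpenCV 4.12 (cv2) and the standard library are available. Lean on these libraries where they do the work, as an engineer would, in place of code of your own. Each camera call takes 0.05 s, during which the arm holds its last target. There are 200 camera calls.

TASK

Bring the charm in the round indexing stand to its testing stop: lift the black knob of the stand's sprung index pin, turn the head one notch anticlockwise (seen from above) until it meets its stop, and let the pin drop fully home in that notch. Then take the tester pen out of its holder and hold its sprung tip on the middle of the charm's flat stone, the pen square to the sloping stone, pressing lightly so that the tip is pushed about half way in and never pressing hard on the stand. Finish while still holding the pen in your grip like this, the gripper itself clear of the stand, and leave the other things on the counter where they are.

Things in the scene. Friction and masses are not known exactly. Their poses are not given: they have to be found in the camera images.
- turret: Fixed round indexing stand: aluminium base disc 156 mm across, 20 mm high, with a raised steel ring of six notches (mean radius 60 mm, top 30 mm above the counter) and a turning head of dark steel. Origin: centre of the base's underside, on the head's vertical turning axis; z up. Its yaw varies. Its tallest part, the knob, ends 85 mm above the counter.
- head (a joint): Angle of the turning head about the stand's vertical axis, rad; grows anticlockwise seen from above. 0 = loading notch, where it starts (within 0.02); 1.047 = next notch, the testing stop; rigid end stop at 1.077. With the pin down it is locked to about 0.045 either side of a notch. With the pin lifted it turns with light friction (0.06 N m) and stays where it is left.
- plunger (a joint): Lift of the index pin, m: 0 = fully home in a notch, 0.014 = top of its travel. The pin is clear of the ring above 0.0085. A spring pushes it down with about 4.5 N at 0 and 8 N at 0.014. If let go between notches it rests on the ring at 0.0085.
- knob (a point): Centre of the black knob (upright cylinder, 22 mm across, 20 mm high) on the index pin; 75 mm above the counter with the pin home. It rides on the head 60 mm from the turning axis, heading stand yaw - 60 degrees + head angle. Below it: 8 mm stem, then a 17 mm barrel ending 53 mm above the counter. Take it from above; both sides along the turning direction are free.
- charm (a point): Charm clamped on the head: 28 mm brass disc with a pale flat round stone, 16 mm across, in its middle. Origin: middle of the stone's top, 18 mm from the turning axis, across it from the knob, 70 mm above the counter; z points out square to the stone. The face slopes 25 degrees, downhill away from the axis (heading stand yaw + 120 degrees + head angle), so towards the robot at the testing stop.
- pen: Loose tester pen, 140 mm long, about 80 g: white square body 18 x 18 mm, from 40 to 140 mm above the tip's end, dark tapering nose (12 to 8 mm across) from 40 to 14 mm, thin sprung steel tip. Origin: end of the tip when fully out; z along the pen from tip to tail, x and y square to its flat sides. It starts upright, tip down, in the holder.
- tip_end (a point): The round end of the pen's steel tip (5 mm across); moves with the tip as it is pushed in.
- tip (a joint): How far the pen's tip is pushed in, m: 0 = fully out, 0.008 = fully in. Its spring takes 0.4 N to start and 400 N/m on top (2 N half way in, 3.6 N fully in).
- stand: Fixed grey pen holder, 70 (x) x 60 (y) x 70 mm high, with a square socket in the middle of its top, 25 mm deep (about 1.2 mm clearance a side), and a smaller hole below for the nose. Origin: centre of the underside, z up. The pen stands in it with its tip end 5 mm above the counter; the upper 75 mm of its body show above the block.
- polish_a: Bystander: nail polish bottle, 32 mm across, 70 mm tall. Origin: centre of underside.
- polish_b: Bystander: nail polish bottle, 32 mm across, 70 mm tall. Origin: centre of underside.
- cream: Bystander: cream jar, 64 mm across, 45 mm tall. Origin: centre of underside.
- ringbox: Bystander: closed ring box, 55 x 55 x 44 mm. Origin: centre of underside.
- spray: Bystander: hairspray can, 52 mm across, 170 mm tall. Origin: centre of underside.
- comb: Bystander: flat black comb, 180 x 35 x 5 mm, lying along its x. Origin: centre of underside.
- tray: Bystander: fixed divided wooden tray, 120 x 160 x 22 mm. Origin: centre of underside.

How it is judged (in metres and radians):
On the way, in this order (a step that is already met when the one before it is completed fails the run):
1. the index pin is lifted clear of the ring while the head is still at its loading notch (value of joint plunger above 0.009 m and value of joint head below 0.2 rad), for 0.05 s.
2. the head is at the testing stop and the pin has dropped home (value of joint head above 0.99 rad and value of joint plunger below 0.003 m), for 0.2 s.
3. the pen is drawn out of its holder in the fingers (z of pen in the frame of stand above 0.035 m and contact force between the fingers and pen above 0.5 N), for 0.2 s.
At the end, for the whole second after the job is handed in: Head at the testing stop (over 0.99 rad), pin home (within 3 mm); pen held in the fingers, at rest, out of its holder, tip end within 5 mm of the stone's middle, pen within 0.15 rad of square to it, pressing 0.5 to 5 N, tip in 1.5 to 7.2 mm; the robot not touching the indexing stand (all of step 2 and distance between tip_end and charm below 0.005 m and angle between the z axis of pen and the z axis of charm, either way round below 0.15 rad and contact force between pen and turret between 0.5 and 5 N and value of joint tip between 0.0015 and 0.0072 m and contact force between the fingers and pen above 0.5 N and contact force between pen and stand below 0.1 N and contact force between the arm and turret below 0.2 N and linear speed of pen below 0.02 m/s); the arm keeps its last pose, push and grip.
It fails at once if the pen is pressed hard on the indexing stand (over 8 N) (contact force between pen and turret above 8 N).
It fails at once if another thing on the counter is moved more than 30 mm (distance of any of polish_a, polish_b, cream, ringbox, spray, comb from where it was at the start of the episode above 0.03 m).
It also fails if it takes over 51 s, if anything falls off the work surface, if the arm or the gripper's body presses on something with over 40 N, if the wrist force passes 120 N, or if a joint passes its speed limit or range.

## Working session

There is one attempt and no reset: what is moved stays moved. The work goes in short steps, each a Python script; the robot and the scene stay as the last script left them, time stands still between calls to the robot, and variables do not carry over. Pictures are saved under pics/ and viewed, at most 10 in all, crops included, and the job is handed in when it is done.

```bash
ls; mkdir -p pics
python3 - <<'E'
from rig import robot, eyes, job_done
import cv2,numpy as np
for n in("scene","top"):
    im=eyes.grab_frame(n); cv2.imwrite(f"pics/{n}0.png",im[:,:,::-1]); i=eyes.camera_info(n); print(n,{k:(np.round(v,4).tolist()) for k,v in i.items() if not isinstance(v,str)})
s=robot.get_state(); print(s['t'],s['grip_width'],s['tcp_rot'])
E
```

```text
pics
rig.py
scene {'vfov': 57.0036, 'cx': 323.1342, 'cy': 204.6123, 'view': [[-0.1136, 0.9935, -0.01, 0.0611], [0.6583, 0.0677, -0.7497, -0.2928], [-0.7441, -0.0917, -0.6617, 1.3473], [0.0, 0.0, 0.0, 1.0]]}
top {'vfov': 51.1019, 'cx': 318.8161, 'cy': 201.4614, 'view': [[-0.0024, -0.9995, 0.0326, -0.0307], [-0.9832, -0.0036, -0.1825, 0.5475], [0.1825, -0.0325, -0.9827, 1.1078], [0.0, 0.0, 0.0, 1.0]]}
0.1 0.9956958815405937 [[-9.47749587e-01 -3.19014591e-01 -6.41514275e-04]
 [-3.19015194e-01  9.47748584e-01  1.38872355e-03]
 [ 1.64971169e-04  1.52081497e-03 -9.99998830e-01]]
```

View pics/scene0.png

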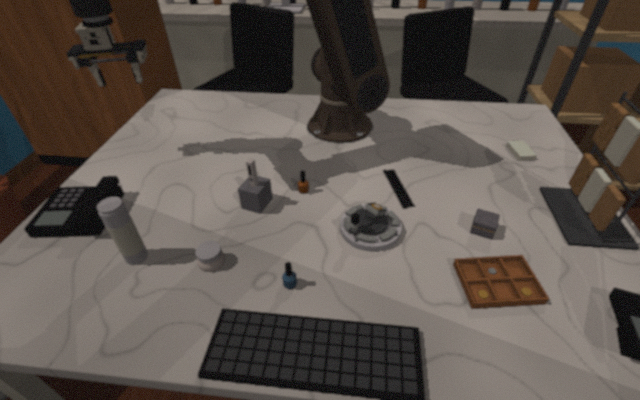

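View pics/top0.png

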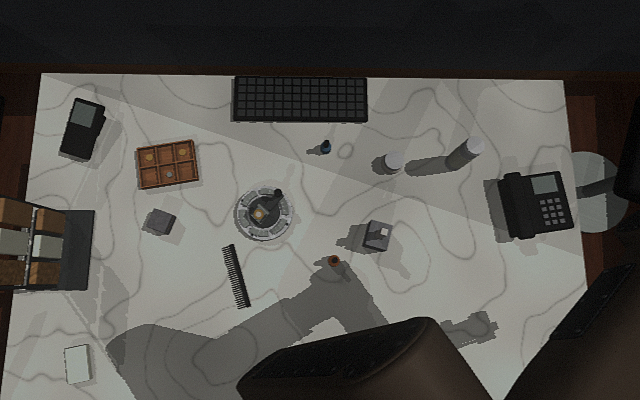

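The top view shows the turret at about (264,214), with the knob near (277,194) and the charm near (258,214). The pen and holder are at about (377,235). In the scene view the turret is at about (371,226) and the pen at about (252,180). I'll enlarge both.

Run:
```python
import cv2,numpy as np
t=cv2.imread("pics/top0.png");s=cv2.imread("pics/scene0.png")
def c(im,x,y,w=70,h=70,k=5): 
    return cv2.resize(im[y:y+h,x:x+w],None,fx=k,fy=k,interpolation=cv2.INTER_CUBIC)
A=np.hstack([c(t,228,178,80,60),c(t,345,205,80,60)])
B=np.hstack([c(s,330,190,80,60),c(s,225,152,80,60)])
cv2.imwrite("pics/crop0.png",cv2.convertScaleAbs(np.vstack([A,B]),alpha=1.4))
```

```text
(no output)
```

View pics/crop0.png

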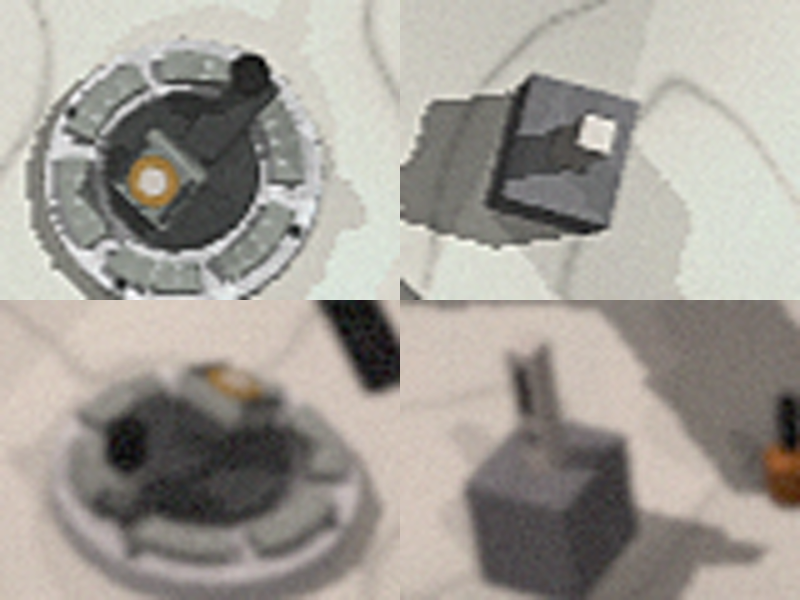

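```bash
cat > h.py <<'E'
import numpy as np,cv2
from rig import robot, eyes, job_done
def ray(cam,uv):
    i=eyes.camera_info(cam);f=200/np.tan(np.radians(i['vfov']/2));V=np.array(i['view'])
    d=np.array([(uv[0]-i['cx'])/f,(uv[1]-i['cy'])/f,1.]);R=V[:3,:3]
    return -R.T@V[:3,3],R.T@d
def onz(cam,uv,z):
    o,d=ray(cam,uv);return o+d*(z-o[2])/d[2]
def tri(uv1,uv2):
    A=[];b=[]
    (o1,d1),(o2,d2)=ray('top',uv1),ray('scene',uv2)
    for o,d in((o1,d1),(o2,d2)):
        d=d/np.linalg.norm(d);P=np.eye(3)-np.outer(d,d);A.append(P);b.append(P@o)
    x,*_=np.linalg.lstsq(np.vstack(A),np.hstack(b),rcond=None)
    return x,[float(np.linalg.norm(P@x-c)) for P,c in zip(A,b)]
def blob(m,x,y,w,h):
    z=np.zeros(m.shape,np.uint8);z[y:y+h,x:x+w]=m[y:y+h,x:x+w]
    n,l,s,c=cv2.connectedComponentsWithStats(z)
    k=1+np.argmax(s[1:,4]);return c[k],s[k],(l==k).astype(np.uint8)
E
python3 - <<'E'
from h import *
t=cv2.imread("pics/top0.png");s=cv2.imread("pics/scene0.png")
def mx(im):return im.max(2)
def brass(im):
    h=cv2.cvtColor(im,cv2.COLOR_BGR2HSV);return ((h[...,0]>8)&(h[...,0]<30)&(h[...,1]>90)&(h[...,2]>60)).astype(np.uint8)
kt=blob((mx(t)<30).astype(np.uint8),266,184,24,20);ks=blob((mx(s)<35).astype(np.uint8),345,268-60,22,22)
print('knob',kt[:2],ks[:2])
hull=lambda m:cv2.convexHull(cv2.findNonZero(m))
bt=blob(brass(t),245,200,30,30);bs=blob(brass(s),365,195,30,30)
def hc(b):
    M=cv2.moments(hull(b[2]));return np.array([M['m10']/M['m00'],M['m01']/M['m00']])
print('brass',hc(bt),bt[1],hc(bs),bs[1])
print('tri knob',tri(kt[0],ks[0]),onz('top',kt[0],.08),onz('scene',ks[0],.075))
print('tri brass',tri(hc(bt),hc(bs)),onz('top',hc(bt),.069),onz('scene',hc(bs),.069))
pt=blob((t.min(2)>140).astype(np.uint8),375,222,19,19)
r=cv2.minAreaRect(hull(pt[2]));print('pen',pt[:2],r,onz('top',r[0],.145))
# holder: grey top face outline
g=((mx(t)<120)&(mx(t)>72)).astype(np.uint8)
print(mx(t)[218:254:3,360:396:3])
print(mx(t)[188:200,270:286])
E
```

```text
knob (array([277.6, 192.2]), array([275, 189,   7,   8,  30], dtype=int32)) (array([355.18461538, 218.32307692]), array([352, 213,   8,  11,  65], dtype=int32))
brass [258.34037559 213.83568075] [254 209  10  11  55] [376.0130719  206.73856209] [371 204  11   6  25]
tri knob (array([0.5686351 , 0.08132915, 0.07304789]), [0.0010073984627806776, 0.0010073984627806854]) [0.56714214 0.08186934 0.08      ] [0.57081293 0.08033296 0.075     ]
tri brass (array([0.51058577, 0.13188821, 0.06280141]), [0.0022982325164524245, 0.0022982325164524753]) [0.50960048 0.13350143 0.069     ] [0.51795608 0.12910902 0.069     ]
pen (array([383.93939394, 231.3030303 ]), array([381, 228,   7,   7,  33], dtype=int32)) ((383.94122314453125, 231.23532104492188), (5.3357834815979, 5.820855140686035), 14.03624439239502) [ 0.45430345 -0.19135003  0.145     ]
[[138 137 135 144 146 141 140 137 139 143 143 152]
 [141 135 143 110  78  76 109 149 141 147 139 150]
 [ 63  71  79  29  83  84  83  82  80  81 130 151]
 [ 77  88  68  62  83  89  84  83  79  88  87 129]
 [ 84  87  42  81  86  88  60 117 155 170  85 153]
 [ 8
[... 458 characters left out ...]
  27  90 150 154 150 152 149]
 [121 102 100 107  56  20  23  27  28  24   5 132 162 155 149 149]
 [121 106 104  92  40  22  25  28  35  28  17  57 140 159 152 149]
 [107 108 108  84  40  29  36  29  32  31  22  26 120 157 158 152]
 [108 111 116 101  49  24  29  32  24  35  31  32 135 148 124 138]
 [ 43  49  59  63  40  27  31  34  35  31  32  19  63 131 155 121]
 [ 61  53  52  50  35  28  33  34  34  28  26  33  43  71 130 146]
 [ 74  77  48  36  34  34  27  24  25  26  39  46  41  61 134 149]
 [ 55  54  44  41  38  44  40  32  40  38  49  52  36 108 140 143]
 [ 34  31  38  38  38  38  42  48  50  48  48  35  89  95  98 135]
 [ 34  40  41  41  44  54  54  51  47  42  41  89 100  95  81 137]]
```

```bash
cat >> h.py <<'E'
K=np.array([.568,.0815]);AX=np.array([.5234,.1216])
def down(phi,sgn=1): # y axis heading phi
    y=sgn*np.array([np.cos(phi),np.sin(phi),0]);z=np.array([0,0,-1.]);return np.c_[np.cross(y,z),y,z]
E
python3 - <<'E'
from h import *
h0=np.arctan2(*(K-AX)[::-1])
for s in(1,-1):
    for a in(0,1.07):
        h=h0+a;p=[*(AX+.06*np.array([np.cos(h),np.sin(h)])),.08]
        q=robot.ik(p,down(h+np.pi/2,s));print(s,a,None if q is None else np.round(q,1))
E
```

```text
1 0 [  27.7   19.5  -23.4    0.   -47.1 -159.6]
1 1.07 [  32.4   21.4  -20.4    0.   -48.2 -103.1]
-1 0 [ 27.7  19.5 -23.4   0.  -47.1  20.4]
-1 1.07 [ 32.4  21.4 -20.4   0.  -48.2  76.9]
```

Run:
```python
from h import *
h0=np.arctan2(*(K-AX)[::-1]);R=down(h0+np.pi/2,-1)
robot.goto([*K,.16],R); robot.move_gripper(.6)
robot.servo_line([*K,.067],speed=.1); robot.dwell(.2)
s=robot.get_state();print(s['position'],s['force'])
robot.move_gripper(0);robot.dwell(.2)
s=robot.get_state();print(s['t'],s['position'],s['force'],s['finger_force'],s['grip_width']*88)
```

```text
[0.5683304  0.08164643 0.06763528] [ 0.60419101  0.29374395 -0.38588218]
5.825 [0.56788354 0.08134545 0.06695714] [-0.80766753 -1.87095394  0.07047382] 30.000177919864655 21.218203783668745
```

Run:
```python
from h import *
h0=np.arctan2(*(K-AX)[::-1])
robot.servo_line([*K,.0795],speed=.04);robot.dwell(.15)
s=robot.get_state();print(s['position'],s['force'],s['grip_width']*88)
ang=list(np.linspace(0,1.0,11)[1:])+[1.02,1.04,1.055,1.07,1.08,1.09]
for a in ang:
    h=h0+a;robot.servo_line([*(AX+.06*np.array([np.cos(h),np.sin(h)])),.0795],ori=down(h+np.pi/2,-1),speed=.03)
    s=robot.get_state();d=np.array(s['position'])[:2]-AX;f=np.array(s['force']);tang=np.array([-np.sin(h),np.cos(h),0]);rad=np.array([np.cos(h),np.sin(h),0])
    print(round(a,3),'act',round((np.arctan2(d[1],d[0])-h0),3),'Ft',round(f@tang,2),'Fr',round(f@rad,2),'Fz',round(f[2],2),round(s['t'],2))
    if a>1 and f@tang<-7: break
```

```text
[0.56759483 0.08124987 0.07912764] [ 1.71049968 -3.31510898 -7.6285501 ] 21.300683997184237
0.1 act 0.097 Ft -1.63 Fr 2.18 Fz -7.72 6.79
0.2 act 0.195 Ft -1.48 Fr 1.29 Fz -7.3 7.14
0.3 act 0.295 Ft -2.07 Fr -0.46 Fz -8.2 7.49
0.4 act 0.394 Ft -1.57 Fr -1.34 Fz -8.06 7.84
0.5 act 0.494 Ft -0.91 Fr -3.61 Fz -8.76 8.19
0.6 act 0.594 Ft -1.35 Fr -4.14 Fz -7.91 8.54
0.7 act 0.694 Ft -1.17 Fr -4.97 Fz -8.53 8.89
0.8 act 0.794 Ft -0.44 Fr -5.48 Fz -8.2 9.24
0.9 act 0.894 Ft -0.61 Fr -5.87 Fz -7.37 9.59
1.0 act 0.994 Ft -0.11 Fr -6.55 Fz -8.12 9.94
1.02 act 1.013 Ft -0.64 Fr -5.87 Fz -7.5 10.19
1.04 act 1.033 Ft -0.42 Fr -5.07 Fz -7.8 10.44
1.055 act 1.046 Ft -0.85 Fr -4.85 Fz -8.06 10.69
1.07 act 1.049 Ft -4.42 Fr -4.59 Fz -7.27 10.94
1.08 act 1.051 Ft -7.71 Fr -4.53 Fz -8.2 11.19
```

Run:
```python
from h import *
h0=np.arctan2(*(K-AX)[::-1])
h=h0+1.035;p=AX+.06*np.array([np.cos(h),np.sin(h)]);R=down(h+np.pi/2,-1)
robot.servo_line([*p,.0795],ori=R,speed=.03)
robot.servo_line([*p,.0672],speed=.04);robot.dwell(.15)
s=robot.get_state();print(s['position'],s['force'])
robot.move_gripper(.6);robot.dwell(.2)
s=robot.get_state();print(s['position'],s['force'])
robot.servo_line([*p,.16],speed=.15)
robot.goto([.42,-.15,.30],R)
for n in("scene","top"): cv2.imwrite(f"pics/{n}1.png",eyes.grab_frame(n)[:,:,::-1])
print(robot.get_state()['t'])
t=cv2.imread("pics/top1.png");s=cv2.imread("pics/scene1.png")
c=lambda im,x,y,w=80,h=60:cv2.resize(im[y:y+h,x:x+w],None,fx=5,fy=5,interpolation=cv2.INTER_CUBIC)
cv2.imwrite("pics/crop1.png",cv2.convertScaleAbs(np.vstack([np.hstack([c(t,228,178),c(t,345,205)]),np.hstack([c(s,330,190),c(s,225,152)])]),alpha=1.4))
```

```text
[0.58002687 0.13859932 0.06726525] [-5.83870885 -3.70209466 -5.67328391]
[0.58066319 0.13947889 0.06717319] [ 1.05016067 -0.2792006   0.23752944]
15.2083
```

View pics/crop1.png

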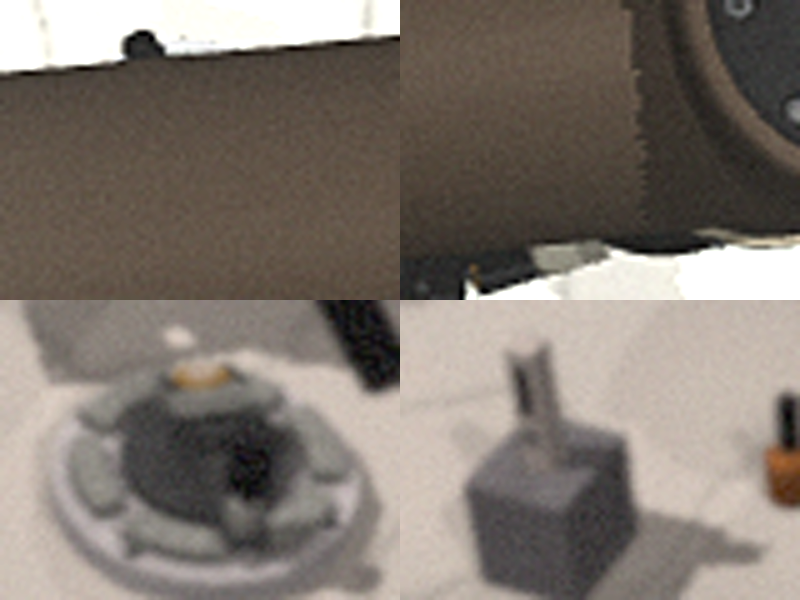

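Run:
```python
from h import *
t0=cv2.imread("pics/top0.png")
A,B,C=[onz('top',p,.07) for p in((371,219.6),(393,225.6),(386.5,249.5))]
print('block',A,B,C,np.degrees(np.arctan2(*(B-A)[1::-1])),np.degrees(np.arctan2(*(C-B)[1::-1])))
print((onz('top',(371,219.6),.07)+C)/2)
robot.movej([-54.884,20.546,.682,0,-70.136,20])
for n in("scene","top"): cv2.imwrite(f"pics/{n}2.png",eyes.grab_frame(n)[:,:,::-1])
print(robot.get_state()['t'])
t=cv2.imread("pics/top2.png");s=cv2.imread("pics/scene2.png")
def brass(im):
    h=cv2.cvtColor(im,cv2.COLOR_BGR2HSV);return ((h[...,0]>8)&(h[...,0]<30)&(h[...,1]>90)&(h[...,2]>60)).astype(np.uint8)
def hc(b):
    M=cv2.moments(cv2.convexHull(cv2.findNonZero(b[2])));return np.array([M['m10']/M['m00'],M['m01']/M['m00']])
kt=blob((t.max(2)<30).astype(np.uint8),240,178,40,30);ks=blob((s.max(2)<35).astype(np.uint8),368,210,25,30)
bt=blob(brass(t),240,200,40,40);bs=blob(brass(s),360,195,30,30)
print('knob',kt[:2],ks[:2],tri(kt[0],ks[0]),onz('top',kt[0],.08))
print('brass',hc(bt),bt[1],hc(bs),bs[1],tri(hc(bt),hc(bs)),onz('top',hc(bt),.069))
c=lambda im,x,y,w=80,h=60:cv2.resize(im[y:y+h,x:x+w],None,fx=5,fy=5,interpolation=cv2.INTER_CUBIC)
cv2.imwrite("pics/crop2.png",cv2.convertScaleAbs(np.vstack([np.hstack([c(t,228,178),c(t,345,205)]),np.hstack([c(s,330,190),c(s,225,152)])]),alpha=1.4))
```

```text
block [ 0.4944316  -0.17128911  0.07      ] [ 0.47815522 -0.23077159  0.07      ] [ 0.41365811 -0.21098145  0.07      ] -105.30341426614378 162.9420147332608
[ 0.45404485 -0.19113528  0.07      ]
17.2417
knob (array([256.22222222, 188.02777778]), array([253, 184,   8,   9,  36], dtype=int32)) (array([379.33913043, 221.99130435]), array([373, 213,  13,  17, 115], dtype=int32)) (array([0.57908447, 0.13825922, 0.07685327]), [0.0017463711689468568, 0.0017463711689469094]) [0.57840052 0.1396419  0.08      ]
brass [264.21252796 215.18568233] [259 210  11  11  55] [370.44444444 205.17777778] [365 204  11   3  18] (array([0.50685111, 0.11696907, 0.06327759]), [0.001230234896085563, 0.0012302348960854636]) [0.50595872 0.11764054 0.069     ]
```

View pics/crop2.png

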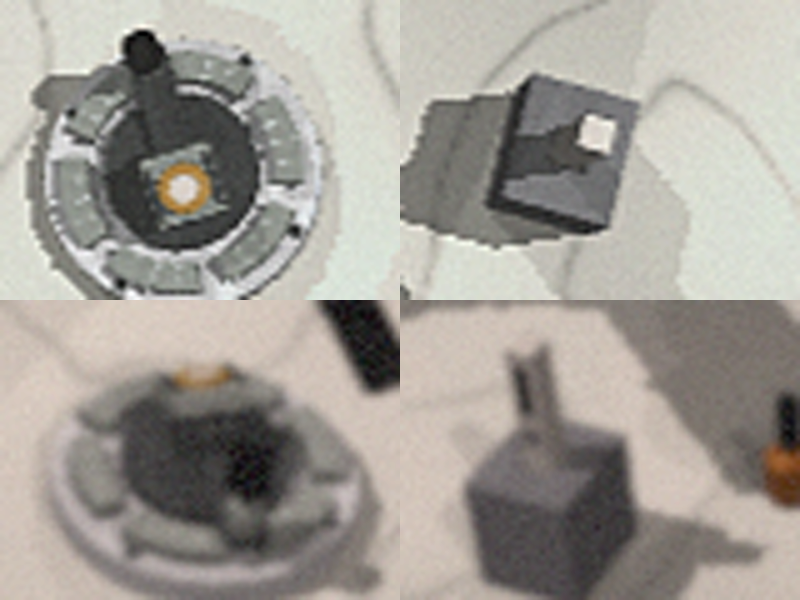

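```bash
cat >> h.py <<'E'
from scipy.spatial.transform import Rotation as Ro
S=np.array([.5055,.1165,.070]);HD=np.radians(197.3)
N=np.array([np.sin(np.radians(25))*np.cos(HD),np.sin(np.radians(25))*np.sin(HD),np.cos(np.radians(25))])
P=np.array([.4542,-.1912])
TILT=Ro.from_rotvec(np.radians(25)*np.array([-np.sin(HD),np.cos(HD),0])).as_matrix()
def fin(y,d,off=.096): return S+N*(d+off),TILT@down(np.radians(y))
E
python3 - <<'E'
from h import *
print(TILT@[0,0,1]-N)
for y in(-16.2,73.8,163.8,-106.2):
    q=robot.ik([*P,.101],down(np.radians(y)));print(y,None if q is None else np.round(q,1))
for y in range(-180,180,30):
    q=robot.ik(*fin(y,0));q2=robot.ik(*fin(y,.08));print(y,*[None if a is None else np.round(a,1) for a in(q,q2)])
print(robot.get_state()['t'])
E
```

```text
[0.00000000e+00 2.77555756e-17 1.11022302e-16]
-16.2 [ 1.000e-01  1.120e+01 -3.210e+01  0.000e+00 -4.670e+01  1.637e+02]
73.8 [ 1.000e-01  1.120e+01 -3.210e+01  0.000e+00 -4.670e+01 -1.063e+02]
163.8 [  0.1  11.2 -32.1   0.  -46.7 -16.3]
-106.2 [  0.1  11.2 -32.1   0.  -46.7  73.7]
-180 None [ 47.7 -18.9 -53.2  21.4 -35.8 -62.9]
-150 None [ 47.7 -18.9 -53.2  21.4 -35.8 -32.9]
-120 None [ 47.7 -18.9 -53.2  21.4 -35.8  -2.9]
-90 None [ 47.7 -18.9 -53.2  21.4 -35.8  27.1]
-60 None [ 47.7 -18.9 -53.2  21.4 -35.8  57.1]
-30 None [ 47.7 -18.9 -53.2  21.4 -35.8  87.1]
0 None [ 47.7 -18.9 -53.2  21.4 -35.8 117.1]
30 None [ 47.7 -18.9 -53.2  21.4 -35.8 147.1]
60 None None
90 None [  47.7  -18.9  -53.2   21.4  -35.8 -152.9]
120 None [  47.7  -18.9  -53.2   21.4  -35.8 -122.9]
150 None [ 47.7 -18.9 -53.2  21.4 -35.8 -92.9]
17.2417
```

```bash
cat >> h.py <<'E'
L=.107 # grasp point along pen from tip end
def pick(beta,sg,y0=73.8):
    # tool body leans by beta towards heading y0-90; sg flips tool by half turn
    a=np.radians(y0-90);zt=-np.array([np.sin(beta)*np.cos(a),np.sin(beta)*np.sin(a),np.cos(beta)])
    y=sg*np.array([np.cos(np.radians(y0)),np.sin(np.radians(y0)),0]);return np.c_[np.cross(y,zt),y,zt]
def fin(beta,sg,d):
    R=TILT@Ro.from_euler('z',HD-np.pi-np.radians(73.8-90)).as_matrix()@pick(beta,sg)
    return S+N*(d+L)+.011*R[:,2],R
E
python3 - <<'E'
from h import *
for b in(10,15,20,25,30):
  for sg in(1,-1):
    B=np.radians(b);R=pick(B,sg)
    r=[robot.ik([*P,.112+dz]+.011*R[:,2],R) for dz in(0,.09)]+[robot.ik(*fin(B,sg,d)) for d in(-.006,.05)]
    print(b,sg,*[None if a is None else np.round(a,0).astype(int).tolist() for a in r])
E
```

```text
10 1 [-2, 17, -24, -3, -59, -103] [-2, 11, -18, -3, -71, -103] [41, -3, -46, 11, -33, -122] [43, -9, -43, 9, -43, -122]
10 -1 [-2, 17, -24, -3, -59, 77] [-2, 11, -18, -3, -71, 77] [41, -3, -46, 11, -33, 58] [43, -9, -43, 9, -43, 58]
15 1 [-3, 20, -20, -4, -65, -101] [-3, 15, -14, -4, -76, -102] [39, 0, -40, 6, -41, -116] [41, -6, -38, 5, -49, -117]
15 -1 [-3, 20, -20, -4, -65, 79] [-3, 15, -14, -4, -76, 78] [39, 0, -40, 6, -41, 64] [41, -6, -38, 5, -49, 63]
20 1 [-3, 23, -16, -5, -71, -101] [-3, 18, -11, -4, -81, -101] [38, 3, -35, 2, -47, -112] [39, -3, -33, 2, -55, -113]
20 -1 [-3, 23, -16, -5, -71, 79] [-3, 18, -11, -4, -81, 79] [38, 3, -35, 2, -47, 68] [39, -3, -33, 2, -55, 67]
25 1 [-4, 26, -13, -5, -76, -100] [-4, 21, -7, -5, -86, -101] [36, 6, -31, 0, -53, -109] [37, 1, -29, 0, -60, -110]
25 -1 [-4, 26, -13, -5, -76, 80] [-4, 21, -7, -5, -86, 79] [36, 6, -31, 0, -53, 71] [37, 1, -29, 0, -60, 70]
30 1 [-5, 29, -9, -6, -81, -99] [-5, 24, -4, -6, -91, -100] [35, 9, -26, -2, -59, -107] [36, 4, -25, -2, -66, -108]
30 -1 [-5, 29, -9, -6, -81, 81] [-5, 24, -4, -6, -91, 80] [35, 9, -26, -2, -59, 73] [36, 4, -25, -2, -66, 72]
```

Run:
```python
from h import *
B=np.radians(15);R=pick(B,-1);g=lambda z:np.array([*P,z])+.011*R[:,2]
robot.goto(g(.212),R);robot.servo_line(g(.112),speed=.12);robot.dwell(.1)
s=robot.get_state();print(s['t'],s['position']-g(.112),s['force'])
robot.move_gripper(0);robot.dwell(.2)
s=robot.get_state();print(s['t'],s['position']-g(.112),s['force'],s['ft_torque'],s['finger_force'],s['grip_width']*88)
robot.servo_line(g(.222),speed=.08);robot.dwell(.1)
s=robot.get_state();print(s['t'],s['position']-g(.222),s['force'],s['finger_force'],s['grip_width']*88)
```

```text
20.175 [ 0.00058818 -0.00011221  0.00078142] [-0.29437756  0.0440282   0.06427924]
21.0583 [-4.24606459e-04 -8.95917162e-04 -9.78800814e-05] [-1.5609922  -5.10167631 -1.67659282] [-2.3652267  -0.49696243  0.45456194] 29.91565614938736 18.096832204868313
22.6833 [-1.84913075e-04  3.20527135e-05 -4.32546355e-04] [ 0.43094393 -0.48051256 -0.8441441 ] 29.964560866355896 17.9933901648354
```

Run:
```python
from h import *
B=np.radians(15)
robot.goto(*fin(B,-1,.05));robot.servo_line(fin(B,-1,.015)[0],speed=.06);robot.dwell(.3)
for n in("scene","top"): cv2.imwrite(f"pics/{n}3.png",eyes.grab_frame(n)[:,:,::-1])
s=robot.get_state();print(s['t'],s['position']-fin(B,-1,.015)[0],s['force'])
def proj(cam,X):
    i=eyes.camera_info(cam);V=np.array(i['view']);f=200/np.tan(np.radians(i['vfov']/2));c=V[:3,:3]@X+V[:3,3];return np.round([f*c[0]/c[2]+i['cx'],f*c[1]/c[2]+i['cy']],1)
for cam in('scene','top'):print(cam,'tip',proj(cam,S+N*.015),'stone',proj(cam,S),'bodyend',proj(cam,S+N*.055),'tail',proj(cam,S+N*.155))
t=cv2.imread("pics/top3.png");s=cv2.imread("pics/scene3.png")
c=lambda im,x,y,w=80,h=80,k=6:cv2.resize(im[y:y+h,x:x+w],None,fx=5,fy=5,interpolation=cv2.INTER_CUBIC)
cv2.imwrite("pics/crop3.png",cv2.convertScaleAbs(np.hstack([c(t,228,165),c(s,330,150)]),alpha=1.4))
```

```text
24.925 [2.24186367e-05 8.76502376e-05 2.44079253e-04] [-0.2842114  -0.48211533 -0.66303755]
scene tip [370.7 197. ] stone [371.  202.8] bodyend [369.8 181.2] tail [367.6 140.1]
top tip [264.8 216.8] stone [264.6 215.3] bodyend [265.3 220.9] tail [266.7 232.8]
```

View pics/crop3.png

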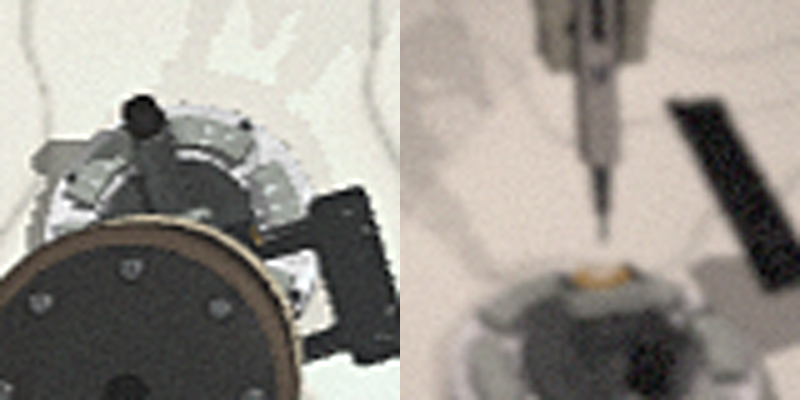

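The scene view shows the tip at about (370.6,198), against a predicted (370.7,197). The charm is centred under it at column 370.3, so the pen is aligned. Next I descend with force feedback.

```bash
cat >> h.py <<'E'
def fn(n=6):
    a=[]
    for _ in range(n): robot.dwell(.02);s=robot.get_state();a.append(np.r_[s['force'],s['ft_torque']])
    return np.mean(a,0)
E
python3 - <<'E'
from h import *
B=np.radians(15);go=lambda d,v:robot.servo_line(fin(B,-1,d)[0],speed=v)
go(.005,.03);robot.dwell(.2);f0=fn(10);np.save('f0.npy',f0)
for d in np.arange(.004,-.0075,-.001):
    go(d,.02);f=fn(6)-f0;s=robot.get_state()
    a=N@(s['position']-fin(B,-1,0)[0]);print(round(d,4),'act',round(a,5),'Fn',round(f[:3]@N,2),np.round(f,2),round(s['t'],1))
    if f[:3]@N>1.8: break
E
```

```text
0.004 act 0.004 Fn 0.43 [-0.29 -0.26  0.31 -0.01 -0.02 -0.01] 26.1
0.003 act 0.00297 Fn 0.21 [-0.18  0.11  0.17 -0.01 -0.02 -0.02] 26.5
0.002 act 0.00199 Fn 0.22 [-0.08  0.01  0.21 -0.01 -0.03 -0.01] 26.8
0.001 act 0.00097 Fn -0.08 [ 0.32  0.41  0.11  0.   -0.01 -0.05] 27.2
0.0 act -4e-05 Fn 0.1 [ 0.03 -0.43  0.06 -0.02  0.   -0.02] 27.5
-0.001 act -0.00098 Fn 0.28 [-0.42  0.15  0.14  0.   -0.05 -0.02] 27.9
-0.002 act -0.00199 Fn 1.13 [-0.23  0.1   1.16  0.02 -0.08 -0.01] 28.2
-0.003 act -0.00298 Fn 1.39 [-0.27 -0.02  1.41  0.03 -0.09 -0.04] 28.6
-0.004 act -0.004 Fn 1.96 [-0.39  0.01  1.99  0.03 -0.09 -0.01] 28.9
```

Run:
```python
from h import *
B=np.radians(15);robot.servo_line(fin(B,-1,-.0044)[0],speed=.02);robot.dwell(.3)
f0=np.load('f0.npy');print(np.round((fn(15)-f0),2),(fn(15)-f0)[:3]@N)
s=np.mean([eyes.grab_frame("scene")[:,:,::-1].astype(float) for _ in range(6)],0).astype(np.uint8);cv2.imwrite("pics/scene4.png",s)
a=cv2.imread("pics/scene2.png")
c=lambda im:cv2.resize(im[180:220,350:390],None,fx=10,fy=10,interpolation=cv2.INTER_CUBIC)
cv2.imwrite("pics/crop4.png",cv2.convertScaleAbs(np.hstack([c(s),c(a)]),alpha=1.5));print(robot.get_state()['t'])
```

```text
[-0.46  0.25  2.11  0.05 -0.14 -0.01] 2.0995490319305135
30.275
```

View pics/crop4.png

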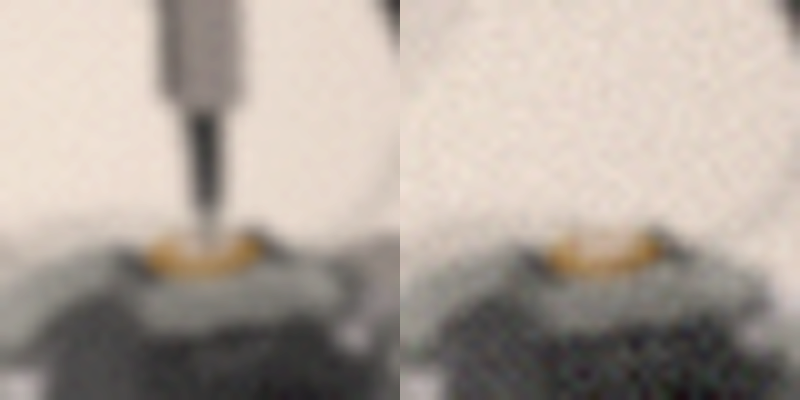

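The tip sits in the middle of the pale stone: crop (207,242) against a brass centre at about x=205. The normal force is 2.1 N, which matches the tip being about half way in.

```bash
python3 -c "
from rig import robot, eyes, job_done
print(job_done())"
```

```text
the job is handed in; nothing more can be done
None
```

I've handed the job in at about 30 s on the robot's clock. The head was turned until it met its stop and the pin let down into that notch, and the pen tip is held on the middle of the stone at about 2.1 N, roughly half way in. The rig gave no verdict, and I judged the pin home from force readings and pictures because its position can't be read directly.

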